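# Load the leak-test chamber and latch its door

### The arm

A 6-joint arm with a two-finger parallel gripper is mounted at the origin on the work surface. World frame = base frame: x ahead of the robot, y to its left, z up, the work surface at z = 0. Lengths are in mm, angles in degrees, forces in N, time in s.
With the tool pointing down it reaches from about 300 to 850 mm from the base axis. Payload 4.2 kg.
Tool frame: the origin (TCP) lies midway between the tips of the shut fingers; the grasp point (between the pads) lies 19 mm behind it; z points along the fingers, y is the line along which they close (so a half turn about z gives the same grasp; the last joint's range is limited). The gripper opens to 91 mm and grips with 3 to 60 N. Pads are 32 mm wide; open, the fingers measure 118 mm over their backs; the gripper's body (76 mm by 178 mm) begins 60 mm behind the grasp point.
Start: joints at [75.115, 18.312, 89.639, -0, 72.044, -1.146], TCP at [136.569, 558.563, 213.976] pointing down, gripper open.
Joint ranges: [-177.97, 177.97], [-48.28, 115.42], [12.27, 149.76], [-77.06, 257.06], [2.81, 150.46], [-146.56, 146.56]. Speed limits (degrees/s): [147.25, 147.25, 180, 180, 180, 180].

### API

Orientations are given as [roll, pitch, yaw] about the fixed x, y, z axes, in that order (R = Rz(yaw) Ry(pitch) Rx(roll)).
In Python, from workcell import env gives the robot as it stands.
- The arm moves only by the tool send_rows, never from a script. Its argument "steps" is a list that holds one entry, the list of rows, each a list of 5 numbers: the shift along the tool's x, y, z scaled (see below), then the turn about the tool's z scaled (see below), then the opening, from 0 (shut) to 1 (fully open). In form: [[[dx, dy, dz, yaw, fingers], ...]]. A call has 1 to 5 rows; each row shifts and turns the commanded pose from where the row before left it, along the tool's axes as they then stand; what a row does not reach is not made up. The controller multiplies each number of a shift by 0.04 m and each number of a turn by 0.12 rad. A row lasts 1/12 s, in which the tool goes at most 41.7 mm and 7.16 degrees, less where a joint would pass 70% of its speed; a pose out of reach is approached as far as the arm can. A call with a number of a shift or a turn outside -1 to 1 is refused whole. A call with a gripper value outside its range is refused whole. The fingers move at their own pace and stop on an object; "squeeze" is the grip in N (left out, the last holds). Time passes only in rows, so rows that do not move let the fingers close. It gives the time, the measured TCP pose, the force, the opening and the grip force at its end, in the units of the state.
- env.state(): the state, without advancing time (a new reading comes with each control period).
- env.grab_frame(name): name is "scene" or "top"; returns a dict with "pixels" (400x640x3 uint8, red, green, blue), "depth" (400x640 float32, mm along the optical axis (not along the pixel's ray), 0 where there is no reading), "intrinsics" (3x3 intrinsics, pixels), "cam_to_world" (4x4, takes a point from camera to world coordinates). Camera axes: x right, y down, z forward; pixel columns grow to the right and rows downward; lengths in mm; the calibration is good to about 2 mm. A picture is of the moment at which its call begins.
- env.job_done(): hands the job in; it is judged then, once.
The state is a dict: "time_s": time; "qpos": joint angles; "qvel": joint speeds; "effort": joint torques, N m; "ee_pos": TCP position; "ee_rot": TCP orientation; "force": force on the tool from outside, world axes, zero at the start; "torque": the same for the moment, N m; "gripper_width": finger opening in mm; "gripper_force": force on a finger pad.
Only numpy, scipy, OpenCV 4.12 (cv2) and the standard library are available. Lean on these libraries where they do the work, as an engineer would, in place of code of your own. Each camera call takes 0.05 s, during which the arm holds its last target. There are 200 camera calls.

### The job

Roll the steel flask that lies in front of the open leak-test chamber along the bench, without lifting it, over the low sill at the opening so that it drops into the cradle inside. Then push the hinged chamber door shut until it clicks home on its catch and stays there by itself; do not slam it or lean hard on it, as the catch is sprung and its depth is set a little differently every time. Leave everything else on the bench where it is.

Things in the scene. Friction and masses are not known exactly. Their poses are not given: they have to be found in the camera images.
- chamber: Fixed aluminium chamber, clear roof and back, 100 deep, 86 high. Origin: middle of the opening at bench level; x inward, y to the hinge, z up. Opening y -80 to 80, z 0 to 79 mm; catch pocket at y -80 to -120. A low sill crosses the opening: a ramp from x -6 to a 5 mm crest at x 22, down to x 33; a 10 mm round bar (top z 9) lies at x 68. The flask rests between.
- cradle (a point): Where the middle of the flask's axis comes to lie in the cradle: (42, 0, 30) mm in the chamber's frame; sideways (y) anything that fits between the walls is fine.
- flask: Loose steel flask lying on its side, about 280 g (varies), 130 long: body 60 in diameter from y -65 to 41, then a 47 mm neck to y 65. Origin on its axis at mid length, 30 above the bench; y runs along the flask to the neck (roughly to the chamber's hinge side); it rolls at right angles to y.
- door (a joint): Door angle, rad: near 0 shut, grows as it opens (to the robot, then to the left), 2.2 at most; starts wide open. On its catch it reads 0 to 0.026, as the catch is set; not caught it stays above 0.033. The sprung catch resists over the last 20 to 30 mm (at the free edge); 5 to 10 N near the free edge gets past it, then the door meets a firm stop.
- door_hinge (a point): On the vertical hinge axis, 45 above the bench; chamber frame (-6, 88, 45) mm. Axes turn with the door: -x is the normal of its outer face, -y runs along it to the free edge. Aluminium door 208 wide (206 from the hinge to its edge), 12 thick (6 either side of the hinge axis), 5 to 85 above the bench; a black pull strip stands 14 mm proud at the free edge, 192 to 204 from the hinge.
- door_push (a point): Point on the outer face of the door, 150 from the hinge axis, 45 above the bench (axes as the door's): a good place to push.
- flask_a: Bystander, leave alone: flask standing upright right of the chamber, 60 wide, 130 tall; origin in the middle of its underside.
- flask_b: Bystander, leave alone: taller flask standing upright left of the chamber, 60 wide, 170 tall; origin in the middle of its underside.
- collar: Bystander, leave alone: flat dark steel ring, 84 wide, 18 high; origin in the middle of its underside.
- lid_a: Bystander, leave alone: black flask lid, 62 wide, 34 high; origin in the middle of its underside.
- cup: Bystander, leave alone: steel cup, 72 wide, 75 high; origin in the middle of its underside.
- brush: Bystander, leave alone: bench brush lying down; origin in the middle of its underside.
- cleaner: Bystander, leave alone: white plastic bottle, 64 wide, 160 tall; origin in the middle of its underside.
There are look-alikes about, which are no part of the job. What is shaped like the flask but blue or purple is not meant.

How it is judged (in metres and radians):
On the way, in this order (a step that is already met when the one before it is completed fails the run):
1. the flask lies in the cradle behind the sill, the door still open (x of flask in the frame of chamber between 0.034 and 0.05 m and z of flask in the frame of chamber below 0.036 m and angle between the y axis of flask and the y axis of chamber, either way round below 0.12 rad and value of joint door above 0.3 rad), for 0.3 s.
2. the door has been pushed onto its catch (value of joint door below 0.03 rad), for 0.2 s.
At the end, for the whole second after the job is handed in: The flask lies at rest in the cradle (axis within 8 mm of the cradle's middle front to back, less than 36 mm above the bench, along the chamber's width to 0.12 rad) and the door stays on its catch by itself, hinge angle under 0.03 rad (x of flask in the frame of chamber between 0.034 and 0.05 m and z of flask in the frame of chamber below 0.036 m and angle between the y axis of flask and the y axis of chamber, either way round below 0.12 rad and value of joint door below 0.03 rad and linear speed of flask below 0.02 m/s); the robot touches nothing.
It fails at once if the flask is lifted off the bench (axis more than 60 mm up) (height (world z) of flask above 0.06 m).
It fails at once if the door is slammed (faster than 2 rad/s before it reaches the catch) (value of joint door above 0.15 rad and velocity of joint door below -2 rad/s).
It fails at once if the door is leaned on with more than 45 N (contact force between any of the fingers, the arm and door above 45 N).
It fails at once if something else on the bench is knocked over or moved by more than 40 mm (distance of any of flask_a, flask_b, collar, lid_a, cup, brush, cleaner from where it was at the start of the episode above 0.04 m).
It also fails if it takes over 72 s, if anything falls off the work surface, if the arm or the gripper's body presses on something with over 40 N, if the wrist force passes 120 N, or if a joint passes its speed limit or range.

## Working session

There is one attempt and no reset: what is moved stays moved. The work goes in short steps, Python scripts to look and compute and a tool call to move; the robot and the scene stay as the last step left them, time stands still between calls to the robot, and variables do not carry over. Pictures are saved under pics/ and viewed, at most 10 in all, crops included, and the job is handed in when it is done.

Besides the shell and the picture viewer there is one more tool, called after ">>>" as name([rows], argument=value, ...), one row to a line, values as JSON. send_rows: Moves the arm, as the interface text tells. Shifts and turns lie within -1 to 1; 1 stands for 0.04 m of shift or 0.12 rad of turn. Its arguments: {"type":"object","properties":{"steps":{"type":"array"},"squeeze":{"type":"number"}},"required":["steps"]}

```bash
mkdir -p pics
cat > h.py <<'E'
import numpy as np, cv2
from workcell import env
def grab(n):
    f=env.grab_frame(n); return f
def save(f,name,crop=None,scale=1):
    p=cv2.cvtColor(f["pixels"],cv2.COLOR_RGB2BGR)
    if crop: x0,y0,x1,y1=crop; p=p[y0:y1,x0:x1]
    cv2.imwrite("pics/"+name,cv2.resize(p,None,fx=scale,fy=scale,interpolation=cv2.INTER_CUBIC))
def pts(f):
    K=np.array(f["intrinsics"]);T=np.array(f["cam_to_world"]);d=f["depth"]
    v,u=np.mgrid[:d.shape[0],:d.shape[1]]
    P=np.stack([(u-K[0,2])/K[0,0]*d,(v-K[1,2])/K[1,1]*d,d],-1)
    W=P@T[:3,:3].T+T[:3,3]; W[d==0]=np.nan; return W
E
python3 - <<'E'
from h import *
print(env.state())
for n in("scene","top"):
    f=grab(n); save(f,n+"0.png"); np.savez(n+"0.npz",W=pts(f),rgb=f["pixels"]); print(f["cam_to_world"],f["intrinsics"])
E
```

```text
{'time_s': 0.0, 'qpos': array([ 7.51143308e+01,  1.83503669e+01,  8.97078188e+01, -6.24001624e-04,
        7.20433681e+01, -1.14578744e+00]), 'qvel': array([-0.10103193,  0.03578645,  0.11729985,  0.01175783, -0.01187704,
       -0.00897908]), 'effort': array([ 1.45893551e-03, -4.12467706e+01, -2.31982791e+01,  7.28265988e-02,
        4.56990651e-02, -1.51758968e-04]), 'ee_pos': array([136.43920217, 558.04536734, 213.12348469]), 'ee_rot': array([-1.79898455e+02, -1.43756538e-03,  1.66260310e+02]), 'force': array([-0.8946805 ,  0.59992312,  0.39877932]), 'torque': array([-0.0077004 , -0.03191397, -0.02210862]), 'gripper_force': 0.0, 'gripper_width': 90.98691825072441}
[[ 8.98846427e-01  3.27237462e-01 -2.91531722e-01  9.41715132e+02]
 [ 4.37860204e-01 -6.99060618e-01  5.65325300e-01 -7.39371872e+02]
 [-1.88027293e-02 -6.35790765e-01 -7.71632400e-01  1.11707796e+03]
 [ 0.00000000e+00  0.00000000e+00  0.00000000e+00  1.00000000e+00]] [[471.71896157   0.         318.8727836 ]
 [  0.         471.71896157 197.04835302]
 [  0.           0.           1.        ]]
[[ 1.80622693e-02 -9.84098621e-01  1.76702175e-01  3.46614670e+02]
 [-9.99834726e-01 -1.81434126e-02  1.15661728e-03  4.33761538e+01]
 [ 2.06775499e-03 -1.76693862e-01 -9.84263686e-01  1.11617744e+03]
 [ 0.00000000e+00  0.00000000e+00  0.00000000e+00  1.00000000e+00]] [[402.66470487   0.         319.44872105]
 [  0.         402.66470487 208.27124752]
 [  0.           0.           1.        ]]
```

View pics/scene0.png

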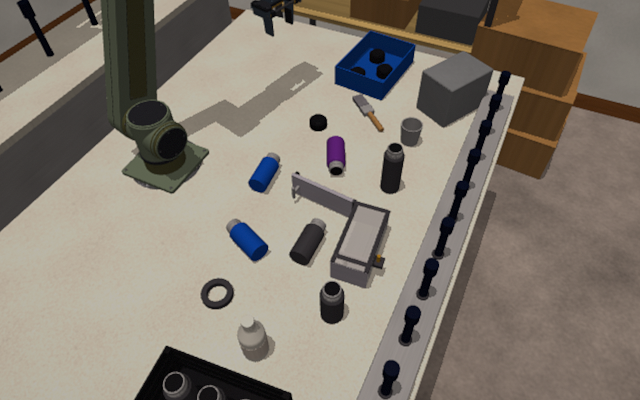

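View pics/top0.png

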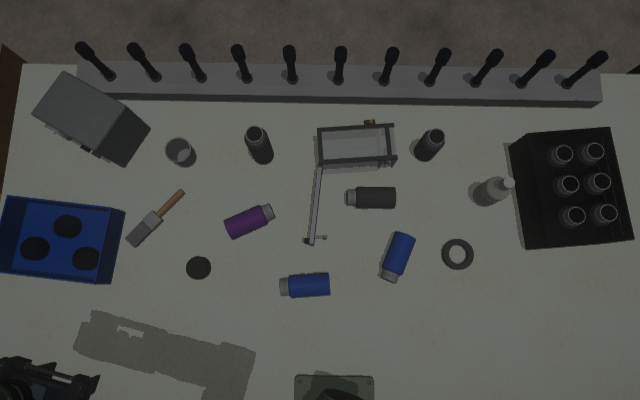

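The scene picture shows the open chamber at (360,243), its door running to (295,185), and the dark flask at (308,242). In the top picture the chamber is at (355,147), the door runs from (319,168) to (311,240), and the flask is at (370,197).

Flask-shaped candidates in the top view are dark (370,197), blue (305,285), blue (398,257) and purple (249,221). The dark one fits: it isn't blue or purple, lies in front of the opening, and its neck points to the hinge side. I'll confirm it in a crop.

Run:
```python
from h import *
d=np.load("top0.npz");W=d["W"];rgb=d["rgb"]
cv2.imwrite("pics/crop1.png",cv2.resize(cv2.convertScaleAbs(rgb[110:260,290:440,::-1],alpha=1.6),None,fx=4,fy=4,interpolation=cv2.INTER_CUBIC))
np.set_printoptions(precision=1,suppress=True)
def cl(W,lo,hi,box):
    m=(W[...,2]>lo)&(W[...,2]<hi)&(W[...,0]>box[0])&(W[...,0]<box[1])&(W[...,1]>box[2])&(W[...,1]<box[3])
    n,l,s,c=cv2.connectedComponentsWithStats(m.astype(np.uint8))
    for i in range(1,n):
        if s[i,4]>40:
            P=W[l==i]; r=cv2.minAreaRect(P[:,:2].astype(np.float32)); print(s[i],np.nanmax(P[:,2]),np.median(P[:,2]),"rect",r,"\n",cv2.boxPoints(r).ravel())
s=np.load("scene0.npz")["W"]
for nm,X in(("top",W),("scene",s)):
    print(nm); cl(X,12,120,(300,850,-350,350)); print(" hi"); cl(X,72,95,(400,850,-200,200))
```

```text
top
[ 304  120   94  127 3542] 92.76728449579298 85.22192961886788 rect ((612.6542358398438, -43.48676300048828), (222.08351135253906, 364.9016418457031), 84.67830657958984) 
 [ 420.7 -137.1  784.  -171.   804.6   50.2  441.3   84. ]
[414 130  31  31 428] 119.5407521655751 84.56526163621936 rect ((710.1288452148438, -247.03582763671875), (59.761505126953125, 44.0260009765625), 53.981842041015625) 
 [ 674.8 -258.3  710.4 -284.1  745.5 -235.8  709.9 -209.9]
[248 140  26  24 282] 119.35231548680144 70.29180115835686 rect ((685.8651123046875, 202.66925048828125), (29.31314468383789, 59.50657272338867), 25.046173095703125) 
 [660.  223.4 685.2 169.5 711.7 181.9 686.5 235.8]
[ 346  187   50   22 1026] 65.31765454341394 54.54440676502634 rect ((572.790771484375, -94.0800552368164), (58.29832458496094, 130.52947998046875), 1.2683957815170288) 
 [ 542.2  -29.5  545.1 -160.   603.4 -158.7  600.5  -28.2]
[ 224  204   51   36 1034] 64.16992213302456 54.26682327716753 rect ((505.1570129394531, 232.65858459472656), (59.18574142456055, 130.33604431152344), 26.1447811126709) 
 [449.9 278.1 507.3 161
[... 2919 characters left out ...]
7 -349.   466.1 -293. ]
[319 289  25  34 569] 119.10354624849037 79.54038253274825 rect ((719.5270385742188, -261.7577209472656), (59.67486572265625, 45.1188850402832), 20.284183502197266) 
 [ 683.7 -250.9  699.4 -293.3  755.3 -272.6  739.7 -230.3]
 hi
[382 167  19  13 102] 94.96255621050443 84.26390788928359 rect ((702.323486328125, 186.41104125976562), (55.22555923461914, 20.002037048339844), 6.637291431427002) 
 [673.7 193.2 676.1 173.3 730.9 179.7 728.6 199.5]
[ 291  172   99  103 3004] 90.94390189457613 83.57457354735425 rect ((603.4660034179688, -45.423484802246094), (223.11532592773438, 345.61602783203125), 85.36874389648438) 
 [ 422.2 -142.7  766.7 -170.6  784.7   51.8  440.2   79.7]
```

View pics/crop1.png

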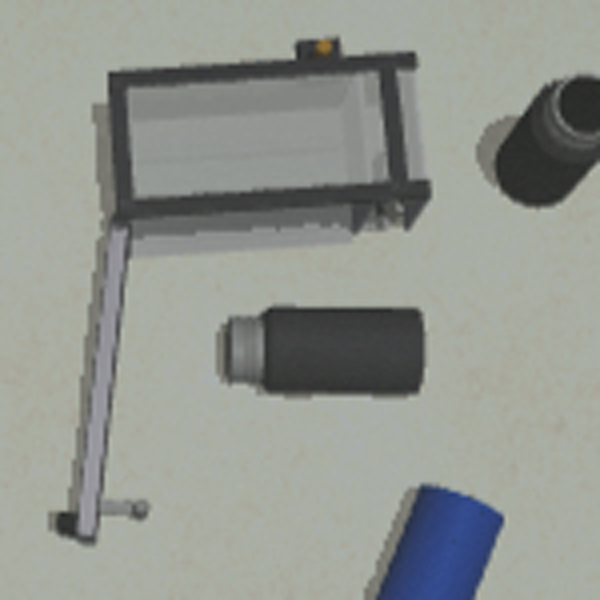

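The crop shows the dark flask body at (345,350) with its neck at (240,350). The chamber roof frame has corners near (110,75), (415,55), (430,190) and (112,215), and the door runs from (120,225) to (88,540). Next I fit the chamber frame and the door.

Run:
```python
from h import *
np.set_printoptions(precision=1,suppress=True)
for n in("top","scene"):
    d=np.load(n+"0.npz");W=d["W"]
    m=(W[...,2]>80)&(W[...,2]<90)&(W[...,0]<850)&(W[...,1]>-190)&(W[...,1]<120)&(W[...,0]>400)
    P=W[m]; door=P[P[:,0]<625]; roof=P[(P[:,0]>630)]
    vx=cv2.fitLine(door[(door[:,0]>460)][:,:2].astype(np.float32),cv2.DIST_HUBER,0,.01,.01).ravel()
    print(n,"door line",vx,"ang",np.degrees(np.arctan2(vx[1],vx[0])),"end x",door[:,0].min(), np.median(door[:,2]))
    # front edge and back edges: min/max x per y column ; side edges
    F=[];B=[]
    for y in range(-150,40,6):
        q=roof[abs(roof[:,1]-y)<4]
        if len(q)>3: F.append((y,q[:,0].min()));B.append((y,q[:,0].max()))
    for nm,E in(("front",F),("back",B)):
        E=np.array(E);l=cv2.fitLine(E.astype(np.float32),cv2.DIST_HUBER,0,.01,.01).ravel();print(nm,E[::5].ravel(),"slope deg",np.degrees(np.arctan(l[1]/l[0])),"x at y=-50",l[3]+(-50-l[2])*l[1]/l[0])
    L=[];R=[]
    for x in range(650,780,8):
        q=roof[abs(roof[:,0]-x)<4]
        if len(q)>3: L.append((x,q[:,1].max()));R.append((x,q[:,1].min()))
    for nm,E in (("left",L),("right",R)):
        E=np.array(E);print(nm,E.ravel())
```

```text
top door line [  1.   -0.1 541.   56. ] ang -5.084534 end x 440.68621960349634 85.31442301450079
front [-150.   667.9 -120.   665.5  -90.   663.3  -60.   660.2  -30.   657.6
    0.   654.7   30.   652.6] slope deg -5.212164 x at y=-50 659.2343
back [-150.   770.2 -120.   766.1  -90.   776.2  -60.   762.7  -30.   759.4
    0.   754.5   30.   754.1] slope deg -5.110291 x at y=-50 761.2302
left [650.   53.2 658.   48.1 666.   48.3 674.   48.4 682.   51.2 690.   51.4
 698.   51.5 706.   51.6 714.   51.8 722.   54.7 730.   54.8 738.   55.
 746.   55.1 754.   55.2 762.   -9.5 770.  -85.3]
right [ 650.    18.8  658.   -81.9  666.  -159.8  674.  -159.5  682.  -158.8
  690.  -156.8  698.  -157.4  706.  -154.9  714.  -155.4  722.  -155.3
  730.  -153.1  738.  -152.6  746.  -153.   754.  -150.   762.  -150.2
  770.  -150. ]
scene door line [  1.   -0.1 546.   52.5] ang -5.923951 end x 439.53467061765036 83.60577299449494
front [-150.   666.2 -120.   666.2  -90.   662.5  -60.   659.3  -30.   656.6
    0.   653.6   30.   651.6] slope deg -5.023154 x at y=-50 658.5297
back [-150.   768.2 -120.   766.1  -90.   778.8  -60.   761.9  -30.   758.6
    0.   755.2   30.   753.2] slope deg -5.117564 x at y=-50 760.15967
left [650.   52.6 658.   48.7 666.   49.  674.   49.7 682.   51.6 690.   50.2
 698.   50.2 706.   51.2 714.   52.6 722.   52.1 730.   54.9 738.   54.1
 746.   55.2 754.   50.2 762.  -30.4 770.  -90.4]
right [ 650.   -10.4  658.   -84.5  666.  -158.5  674.  -162.8  682.  -160.9
  690.  -160.2  698.  -159.9  706.  -158.1  714.  -158.1  722.  -157.9
  730.  -155.2  738.  -153.8  746.  -155.5  754.  -153.3  762.  -154.7
  770.  -152. ]
```

```bash
cat >> h.py <<'E'
# chamber frame
CY=np.radians(5.1); CO=np.array([657.8,-40.]); CX=np.array([np.cos(CY),np.sin(CY)]); CYv=np.array([-np.sin(CY),np.cos(CY)])
def c2w(x,y): return CO+x*CX+y*CYv
def w2c(p): return np.array([(np.array(p)[:2]-CO)@CX,(np.array(p)[:2]-CO)@CYv])
def plan(x,y,z,yaw,step=38,turn=6.5,p=None):
    "rows (tool axes) from the present pose to the target, shown for copying"
    s=env.state(); p0=np.array(s["ee_pos"]); y0=s["ee_rot"][2]
    print("now",np.round(p0,1),"rot",np.round(s["ee_rot"],2),"w",round(s["gripper_width"],1),"F",np.round(s["force"],1),"t",round(s["time_s"],2))
    d=np.array([x,y,z])-p0; dy=(yaw-y0+180)%360-180
    n=max(int(np.ceil(np.linalg.norm(d)/step)),int(np.ceil(abs(dy)/turn)),1)
    for i in range(n):
        a=np.radians(y0+dy*i/n); R=np.array([[np.cos(a),np.sin(a),0],[np.sin(a),-np.cos(a),0],[0,0,-1]])
        print(np.round(np.r_[R.T@d/n/40,-np.radians(dy/n)/.12],2).tolist())
E
python3 - <<'E'
from h import *
print(c2w(-6,88),w2c([573.5,-95]))
a=np.radians(1.2); g=np.array([573.5,-95])-12*np.array([-np.sin(a),np.cos(a)]); print(g)
plan(g[0],g[1],150,91.2)
E
```

```text
[644.00105548  47.11824797] [-88.85544814 -47.28846937]
[ 573.75130904 -106.9973682 ]
now [136.5 558.1 213.2] rot [-179.91   -0.    166.26] w 91.4 F [0.  0.2 0.1] t 0.1
[-0.66, -0.62, 0.07, 0.5]
[-0.7, -0.58, 0.07, 0.5]
[-0.73, -0.53, 0.07, 0.5]
[-0.76, -0.49, 0.07, 0.5]
[-0.79, -0.44, 0.07, 0.5]
[-0.81, -0.39, 0.07, 0.5]
[-0.84, -0.35, 0.07, 0.5]
[-0.85, -0.3, 0.07, 0.5]
[-0.87, -0.24, 0.07, 0.5]
[-0.88, -0.19, 0.07, 0.5]
[-0.89, -0.14, 0.07, 0.5]
[-0.9, -0.09, 0.07, 0.5]
[-0.9, -0.03, 0.07, 0.5]
[-0.9, 0.02, 0.07, 0.5]
[-0.9, 0.08, 0.07, 0.5]
[-0.9, 0.13, 0.07, 0.5]
[-0.89, 0.18, 0.07, 0.5]
[-0.87, 0.24, 0.07, 0.5]
[-0.86, 0.29, 0.07, 0.5]
[-0.84, 0.34, 0.07, 0.5]
[-0.82, 0.39, 0.07, 0.5]
[-0.79, 0.43, 0.07, 0.5]
```

>>> send_rows([
  [[-0.66,-0.62,0,0.5,1],[-0.7,-0.58,0,0.5,1],[-0.73,-0.53,0,0.5,1],[-0.76,-0.49,0,0.5,1],[-0.79,-0.44,0,0.5,1]],
])

```text
time_s: 0.52
ee_pos: [236.1, 405.4, 213.5]
ee_rot: [-180.0, 0.0, 148.9]
force: [0.6, -0.4, 0.3]
gripper_width: 91.2
gripper_force: 0.0
```

>>> send_rows([
  [[-0.81,-0.39,0,0.5,1],[-0.84,-0.35,0,0.5,1],[-0.85,-0.3,0,0.5,1],[-0.87,-0.24,0,0.5,1],[-0.88,-0.19,0,0.5,1]],
])

```text
time_s: 0.93
ee_pos: [334.8, 254.2, 213.8]
ee_rot: [-180.0, -0.0, 131.7]
force: [-0.1, 0.2, -0.4]
gripper_width: 91.0
gripper_force: 0.0
```

>>> send_rows([
  [[-0.89,-0.14,0,0.5,1],[-0.9,-0.09,0,0.5,1],[-0.9,-0.03,0,0.5,1],[-0.9,0.02,0,0.5,1],[-0.9,0.08,0,0.5,1]],
])

```text
time_s: 1.35
ee_pos: [432.9, 102.9, 213.8]
ee_rot: [-180.0, -0.0, 114.5]
force: [0.9, -0.4, 0.6]
gripper_width: 91.0
gripper_force: 0.0
```

```bash
python3 -c "
from h import *
plan(573.8,-107,150,91.2)"
```

```text
now [432.9 102.9 213.8] rot [-1.7999e+02 -2.0000e-02  1.1451e+02] w 91.0 F [ 0.9 -0.4  0.6] t 1.35
[-0.89, 0.15, 0.23, 0.48]
[-0.88, 0.2, 0.23, 0.48]
[-0.87, 0.25, 0.23, 0.48]
[-0.85, 0.3, 0.23, 0.48]
[-0.83, 0.35, 0.23, 0.48]
[-0.81, 0.4, 0.23, 0.48]
[-0.79, 0.44, 0.23, 0.48]
```

>>> send_rows([
  [[-0.89,0.15,0.23,0.48,1],[-0.88,0.2,0.23,0.48,1],[-0.87,0.25,0.23,0.48,1],[-0.85,0.3,0.23,0.48,1],[-0.83,0.35,0.23,0.48,1]],
])

```text
time_s: 1.77
ee_pos: [534.5, -46.3, 167.1]
ee_rot: [-180.0, -0.0, 98.0]
force: [1.5, 0.4, 0.4]
gripper_width: 91.2
gripper_force: 0.0
```

>>> send_rows([
  [[-0.81,0.4,0.23,0.48,1],[-0.79,0.44,0.23,0.48,1],[0,0,0,0,1],[0,0,0,0,1]],
])

```text
time_s: 2.1
ee_pos: [574.6, -105.7, 147.9]
ee_rot: [-179.8, -0.1, 91.5]
force: [0.4, 0.3, 0.7]
gripper_width: 91.2
gripper_force: 0.0
```

```bash
python3 -c "
from h import *
plan(573.8,-107,14,91.2,30)
f=grab('scene');save(f,'s1.png',(200,100,440,300),3)"
```

```text
now [ 574.6 -105.7  147.9] rot [-1.7984e+02 -5.0000e-02  9.1460e+01] w 91.2 F [0.4 0.3 0.7] t 2.1
[-0.01, -0.0, 0.67, 0.01]
[-0.01, -0.0, 0.67, 0.01]
[-0.01, -0.0, 0.67, 0.01]
[-0.01, -0.0, 0.67, 0.01]
[-0.01, -0.0, 0.67, 0.01]
```

View pics/s1.png

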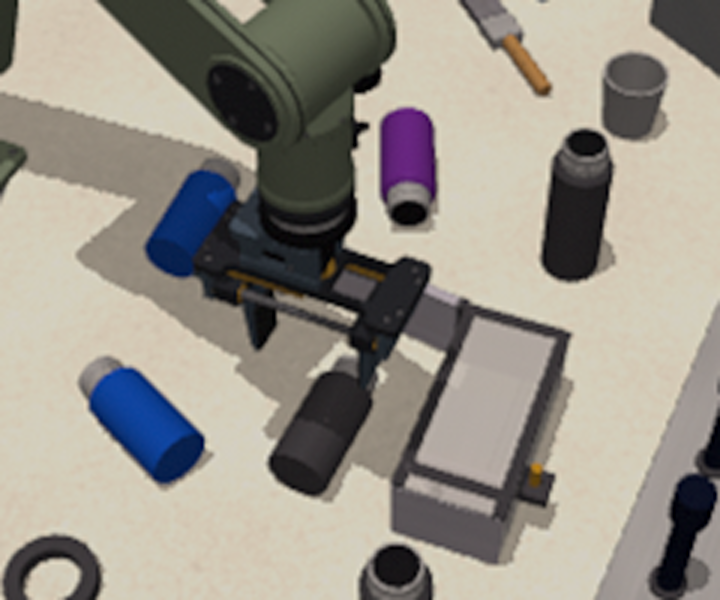

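The view shows the fingers straddling the dark flask (crop 320,430), with the gripper clear of the chamber (480,420) and the door. Descending.

>>> send_rows([
  [[0,-0.01,0.67,0.01,1],[0,0,0.67,0.01,1],[0,0,0.67,0,1],[0,0,0.67,0,1],[0,0,0.6,0,1]],
])

```text
time_s: 2.57
ee_pos: [573.4, -102.7, 17.7]
ee_rot: [-180.0, -0.0, 91.6]
force: [0.2, -0.0, -0.3]
gripper_width: 91.1
gripper_force: 0.0
```

>>> send_rows([
  [[0,0,0,0,0.55],[0,0,0,0,0.55],[0,0,0,0,0.55],[0,0,0,0,0.55],[0,0,0,0,0.55]],
], squeeze=6)

```text
time_s: 2.98
ee_pos: [575.3, -104.3, 20.3]
ee_rot: [179.8, 0.0, 91.5]
force: [-0.5, 0.2, -0.9]
gripper_width: 61.0
gripper_force: 0.0
```

>>> send_rows([
  [[0,0,0.05,0,0.5],[0,0,0,0,0.5],[0,0,0,0,0.5],[0,0,0,0,0.5],[0,0,0,0,0.5]],
], squeeze=6)

```text
time_s: 3.4
ee_pos: [575.9, -104.5, 18.3]
ee_rot: [179.8, 0.0, 91.4]
force: [-0.9, 1.6, 5.3]
gripper_width: 60.0
gripper_force: 6.0
```

```bash
python3 -c "
from h import *
t=c2w(-92,-10);print(t)
plan(t[0],t[1],18.5,95.1,10)"
```

```text
[567.05316495 -58.13868597]
now [ 575.9 -104.5   18.3] rot [1.7977e+02 2.0000e-02 9.1410e+01] w 60.0 F [-0.9  1.6  5.3] t 3.4
[0.23, -0.04, -0.0, -0.11]
[0.23, -0.04, -0.0, -0.11]
[0.23, -0.03, -0.0, -0.11]
[0.23, -0.03, -0.0, -0.11]
[0.23, -0.03, -0.0, -0.11]
```

>>> send_rows([
  [[0.23,-0.04,0,-0.11,0.5],[0.23,-0.04,0,-0.11,0.5],[0.23,-0.03,0,-0.11,0.5],[0.23,-0.03,0,-0.11,0.5],[0.23,-0.03,0,-0.11,0.5]],
])

```text
time_s: 3.82
ee_pos: [567.2, -59.3, 18.2]
ee_rot: [179.7, 0.2, 95.4]
force: [0.3, -6.0, 6.0]
gripper_width: 59.8
gripper_force: 6.0
```

>>> send_rows([
  [[0,0,0,0,0.5],[0,0,0,0,0.5],[0,0,0,0,0.5]],
])

```text
time_s: 4.07
ee_pos: [566.7, -57.7, 18.1]
ee_rot: [179.8, -0.0, 95.3]
force: [0.6, 1.8, 7.2]
gripper_width: 60.1
gripper_force: 6.0
```

```bash
cat >> h.py <<'E'
def flask(n="scene"):
    W=pts(grab(n)); m=(W[...,2]>12)&(W[...,2]<75)&(W[...,0]>500)&(W[...,0]<650)&(W[...,1]>-180)&(W[...,1]<38)
    k,l,s,c=cv2.connectedComponentsWithStats(m.astype(np.uint8)); i=1+np.argmax(s[1:,4]); r=cv2.minAreaRect(W[l==i][:,:2].astype(np.float32)); print("flask",r,w2c(r[0]),np.nanmax(W[l==i][:,2]))
E
python3 -c "
from h import *
flask('scene');t=c2w(-92,-10)
plan(t[0],t[1],18.5,95.1,10)"
```

```text
flask ((567.856201171875, -83.06417846679688), (83.47074890136719, 68.4714126586914), 5.203672885894775) [-93.41587708 -34.89819945] 73.83577201524372
now [566.7 -57.7  18.1] rot [ 1.7976e+02 -1.0000e-02  9.5300e+01] w 60.1 F [1.  1.9 7.3] t 4.12
[-0.01, 0.01, -0.01, 0.03]
```

>>> send_rows([
  [[0,0,0,0,1],[0,0,0,0,1],[0,0,0,0,1],[0,0,-0.4,0,1],[0,0,-0.8,0,1]],
])

```text
time_s: 4.53
ee_pos: [561.7, -58.2, 61.0]
ee_rot: [-179.4, -0.1, 95.2]
force: [0.6, -1.3, 0.4]
gripper_width: 89.5
gripper_force: 0.0
```

>>> send_rows([
  [[-0.2,-0.8,-0.5,0.8,1],[-0.2,-0.8,-0.5,0.8,1],[-0.2,-0.8,-0.3,0.8,1],[0,-0.8,0,0.8,0.7],[0,-0.8,0,0.8,0.7]],
])

```text
time_s: 4.95
ee_pos: [405.9, -67.1, 116.8]
ee_rot: [179.9, -0.0, 67.4]
force: [-0.4, 0.9, 0.4]
gripper_width: 80.8
gripper_force: 0.0
```

```bash
python3 -c "
from h import *
flask('scene');flask('top')
f=grab('scene');save(f,'s2.png',(200,100,440,300),3)
t=c2w(-170,-12)
plan(t[0],t[1],100,5.1)"
```

```text
flask ((565.2517700195312, -50.090667724609375), (60.054405212402344, 134.96511840820312), 5.494154453277588) [-93.0788404  -1.8237096] 64.40107562372009
flask ((565.752685546875, -47.61994171142578), (59.78299331665039, 129.77081298828125), 4.909485340118408) [-92.36027452   0.59270644] 65.71340044431872
now [404.8 -66.2 116.2] rot [-179.91    0.     67.76] w 68.6 F [ 0.3 -0.6  0.4] t 5.1
[0.08, 0.2, 0.04, 0.91]
[0.1, 0.19, 0.04, 0.91]
[0.12, 0.18, 0.04, 0.91]
[0.14, 0.16, 0.04, 0.91]
[0.15, 0.15, 0.04, 0.91]
[0.17, 0.13, 0.04, 0.91]
[0.18, 0.11, 0.04, 0.91]
[0.19, 0.09, 0.04, 0.91]
[0.2, 0.07, 0.04, 0.91]
[0.21, 0.04, 0.04, 0.91]
```

View pics/s2.png

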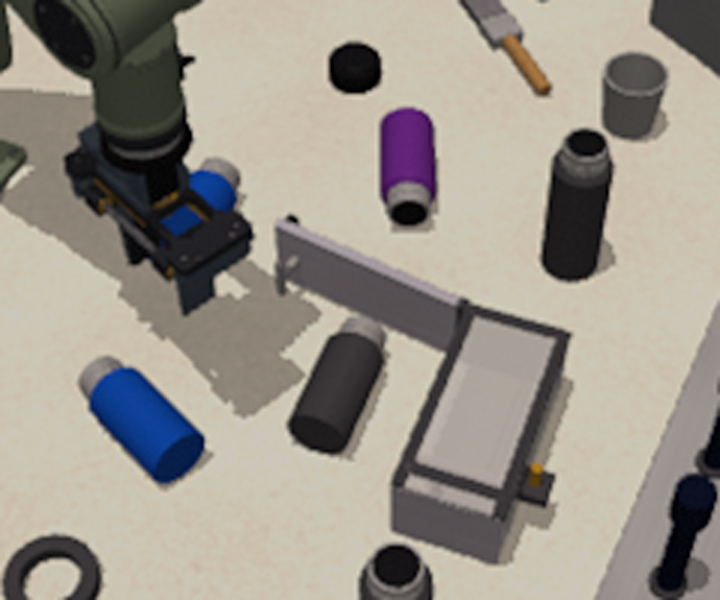

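Released cleanly. The flask (crop 340,385) now lies square in front of the opening, at chamber (-92.5, 0) and parallel to it. Next I bring the fingers behind it.

>>> send_rows([
  [[0.08,0.2,0.04,0.91,0.7],[0.1,0.19,0.04,0.91,0.7],[0.12,0.18,0.04,0.91,0.7],[0.14,0.16,0.04,0.91,0.7],[0.15,0.15,0.04,0.91,0.7]],
])

```text
time_s: 5.52
ee_pos: [452.0, -67.6, 108.1]
ee_rot: [180.0, -0.0, 36.2]
force: [0.5, -0.0, -0.0]
gripper_width: 64.0
gripper_force: 0.0
```

>>> send_rows([
  [[0.17,0.13,0.04,0.91,0.7],[0.18,0.11,0.04,0.91,0.7],[0.19,0.09,0.04,0.91,0.7],[0.2,0.07,0.04,0.91,0.7],[0.21,0.04,0.04,0.91,0.7]],
])

```text
time_s: 5.93
ee_pos: [494.4, -68.2, 99.9]
ee_rot: [-180.0, -0.0, 4.9]
force: [-0.0, 0.0, -0.2]
gripper_width: 64.1
gripper_force: 0.0
```

```bash
python3 -c "
from h import *
t=c2w(-165,-12)
plan(t[0],t[1],19,5.1,20); print(w2c(env.state()['ee_pos']))"
```

```text
now [494.4 -68.2  99.9] rot [-1.80e+02 -3.00e-02  4.92e+00] w 64.1 F [-0.   0.  -0.2] t 5.93
[0.0, -0.01, 0.4, -0.01]
[0.0, -0.01, 0.4, -0.01]
[0.0, -0.01, 0.4, -0.01]
[0.0, -0.01, 0.4, -0.01]
[0.0, -0.01, 0.4, -0.01]
[-165.26086923  -13.61250368]
```

>>> send_rows([
  [[0,-0.01,0.4,-0.01,0.7],[0,-0.01,0.4,-0.01,0.7],[0,-0.01,0.4,0,0.7],[0,-0.01,0.4,0,0.7],[0,0,0.4,0,0.7]],
])

```text
time_s: 6.35
ee_pos: [493.9, -66.6, 19.2]
ee_rot: [180.0, -0.0, 5.4]
force: [-0.1, 0.3, 0.5]
gripper_width: 63.7
gripper_force: 0.0
```

>>> send_rows([
  [[0.25,0,0,0,0.7],[0.25,0,0,0,0.7],[0.15,0,0,0,0.7],[0.15,0,0,0,0.7],[0.15,0,0,0,0.7]],
])

```text
time_s: 6.77
ee_pos: [532.2, -63.0, 21.2]
ee_rot: [180.0, -0.1, 5.3]
force: [0.4, 0.3, 0.3]
gripper_width: 63.9
gripper_force: 0.1
```

>>> send_rows([
  [[0.15,0,0,0,0.7],[0.15,0,0,0,0.7],[0.15,0,0,0,0.7],[0.15,0,0,0,0.7],[0.15,0,0,0,0.7]],
])

```text
time_s: 7.18
ee_pos: [560.8, -60.2, 20.4]
ee_rot: [-180.0, -0.0, 5.3]
force: [0.2, 0.6, -0.3]
gripper_width: 64.1
gripper_force: 0.1
```

```bash
python3 -c "
from h import *
print(w2c(env.state()['ee_pos']))
plan(*c2w(-23,-12),19,5.1,6)
flask('scene')"
```

```text
[-98.40557636 -11.47419367]
now [560.8 -60.2  20.4] rot [-1.80e+02 -1.00e-02  5.31e+00] w 64.1 F [ 0.2  0.6 -0.3] t 7.18
[0.15, 0.0, 0.0, 0.0]
[0.15, 0.0, 0.0, 0.0]
[0.15, 0.0, 0.0, 0.0]
[0.15, 0.0, 0.0, 0.0]
[0.15, 0.0, 0.0, 0.0]
[0.15, 0.0, 0.0, 0.0]
[0.15, 0.0, 0.0, 0.0]
[0.15, 0.0, 0.0, 0.0]
[0.15, 0.0, 0.0, 0.0]
[0.15, 0.0, 0.0, 0.0]
[0.15, 0.0, 0.0, 0.0]
[0.15, 0.0, 0.0, 0.0]
[0.15, 0.0, 0.0, 0.0]
flask ((589.4973754882812, -48.263275146484375), (94.65765380859375, 133.72911071777344), 4.897356033325195) [-68.76677692  -2.1588476 ] 64.81512704060401
```

>>> send_rows([
  [[0.15,0,0,0,0.7],[0.15,0,0,0,0.7],[0.15,0,0,0,0.7],[0.15,0,0,0,0.7],[0.15,0,0,0,0.7]],
])

```text
time_s: 7.65
ee_pos: [590.7, -57.4, 20.3]
ee_rot: [-180.0, -0.0, 5.3]
force: [0.2, -0.5, -0.5]
gripper_width: 64.2
gripper_force: 0.1
```

>>> send_rows([
  [[0.12,0,0,0,0.7],[0.12,0,0,0,0.7],[0.12,0,0,0,0.7],[0.12,0,0,0,0.7],[0.12,0,0,0,0.7]],
])

```text
time_s: 8.07
ee_pos: [611.5, -55.2, 20.1]
ee_rot: [-180.0, 0.4, 5.3]
force: [-6.1, -0.6, 4.5]
gripper_width: 63.5
gripper_force: 3.1
```

```bash
python3 -c "
from h import *
print(w2c(env.state()['ee_pos']))
plan(*c2w(-23,-12),19,5.1,4)
f=grab('scene');save(f,'s3.png',(260,140,420,290),4)"
```

```text
[-47.49205364 -11.04659744]
now [611.5 -55.2  20.1] rot [-179.95    0.37    5.32] w 63.5 F [-6.1 -0.6  4.5] t 8.07
[0.09, 0.0, 0.0, 0.0]
[0.09, 0.0, 0.0, 0.0]
[0.09, 0.0, 0.0, 0.0]
[0.09, 0.0, 0.0, 0.0]
[0.09, 0.0, 0.0, 0.0]
[0.09, 0.0, 0.0, 0.0]
[0.09, 0.0, 0.0, 0.0]
```

View pics/s3.png

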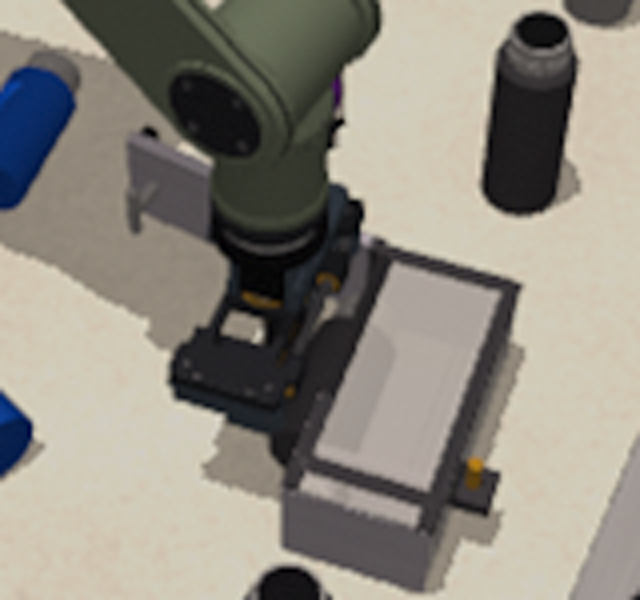

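The flask (crop 330,380) is entering the opening under the roof, with about 6 N of push on the ramp. Carrying on slowly.

>>> send_rows([
  [[0.1,0,0,0,0.7],[0.1,0,0,0,0.7],[0.1,0,0,0,0.7],[0.1,0,0,0,0.7]],
])

```text
time_s: 8.45
ee_pos: [628.1, -53.8, 20.2]
ee_rot: [-180.0, 0.2, 5.3]
force: [-5.2, -0.5, 4.2]
gripper_width: 64.0
gripper_force: 2.7
```

>>> send_rows([
  [[0.1,0,0,0,0.7],[0.1,0,0,0,0.7],[0.05,0,0,0,0.7],[0,0,0,0,0.7],[0,0,0,0,0.7]],
])

```text
time_s: 8.87
ee_pos: [640.3, -52.8, 20.2]
ee_rot: [-180.0, -0.0, 5.3]
force: [0.1, 1.2, -0.5]
gripper_width: 63.9
gripper_force: 0.0
```

```bash
python3 -c "
from h import *
print(w2c(env.state()['ee_pos']),env.state()['force'])
f=grab('scene');save(f,'s4.png',(260,140,420,290),4)"
```

```text
[-18.59307771 -11.193394  ] [ 0.08749062  1.20852104 -0.5282975 ]
```

View pics/s4.png

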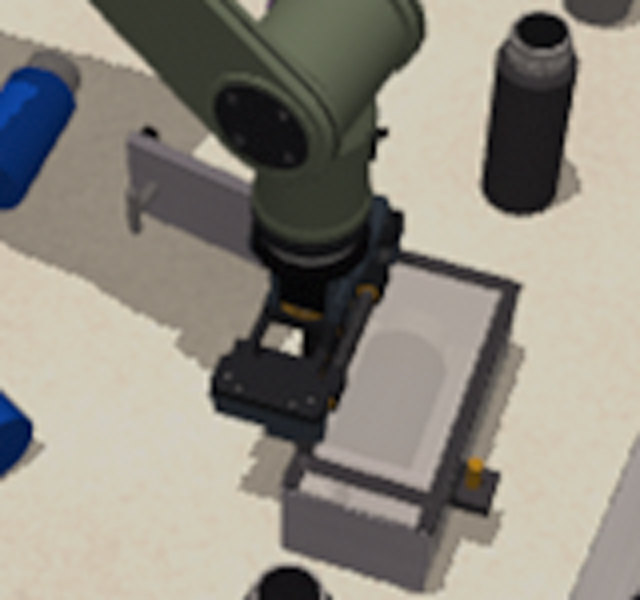

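The flask shows through the roof at (405,390), dropped inside behind the sill, and the force is down to zero. I back off, check it, and cross over the door.

>>> send_rows([
  [[-0.3,0,0,0,0.7],[-0.6,0,-0.2,0,0.7],[-0.6,0,-0.7,0,0.7],[-0.6,0,-0.7,0,0.4],[-0.6,0,-0.7,0,0]],
])

```text
time_s: 9.33
ee_pos: [530.7, -62.8, 112.8]
ee_rot: [-180.0, 0.1, 5.3]
force: [-0.7, 0.1, -0.2]
gripper_width: 53.0
gripper_force: 0.0
```

```bash
cat >> h.py <<'E'
H=c2w(-6,88)
def pose(phi,along=150,off=22):
    "TCP pose for tool -x face against the door's outer face at door angle phi"
    a=np.radians(-84.9)-phi; d=np.array([np.cos(a),np.sin(a)]); n=np.array([d[1],-d[0]])
    q=H+along*d+off*n; return q[0],q[1],np.degrees(np.arctan2(n[1],n[0]))
def inside(n="top"):
    W=pts(grab(n)); C=np.dstack([(W[...,:2]-CO)@CX,(W[...,:2]-CO)@CYv,W[...,2]]); return C
E
python3 - <<'E'
from h import *
np.set_printoptions(precision=1,suppress=True)
f=grab("top");p=f["pixels"];save(f,"t1.png",(300,110,440,250),4)
W=pts(f);m=(W[...,2]>75)&(W[...,2]<95)&(W[...,0]<620)&(W[...,0]>430)&(W[...,1]>30)&(W[...,1]<110)
print("door pts",m.sum())
P=pose(1.749,150,50); print(P); plan(P[0],P[1],112,P[2])
E
```

```text
door pts 347
(np.float64(499.050983032045), np.float64(110.28055078587633), np.float64(84.88968163161901))
now [528.9 -63.3 118.2] rot [179.9  -0.1   5.3] w 49.4 F [-4.   0.4  3. ] t 9.38
[-0.03, -0.34, 0.01, -0.89]
[0.01, -0.34, 0.01, -0.89]
[0.05, -0.34, 0.01, -0.89]
[0.08, -0.33, 0.01, -0.89]
[0.12, -0.32, 0.01, -0.89]
[0.15, -0.3, 0.01, -0.89]
[0.18, -0.29, 0.01, -0.89]
[0.21, -0.27, 0.01, -0.89]
[0.24, -0.24, 0.01, -0.89]
[0.26, -0.21, 0.01, -0.89]
[0.28, -0.19, 0.01, -0.89]
[0.3, -0.15, 0.01, -0.89]
[0.32, -0.12, 0.01, -0.89]
```

View pics/t1.png

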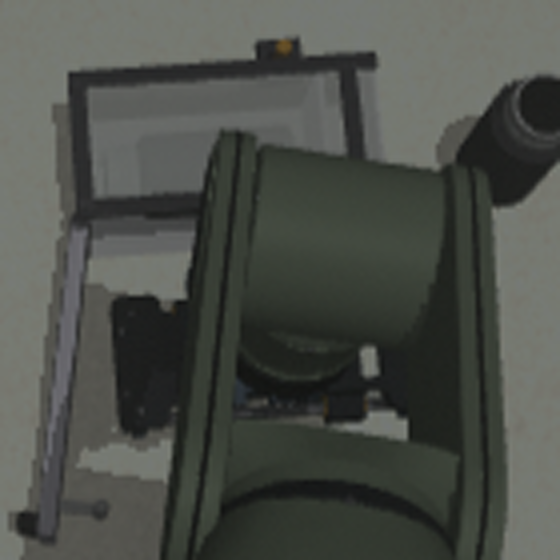

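The arm hides the right half. The flask's faint outline is at (170,165) behind the sill. I'll recheck it once the arm is clear.

>>> send_rows([
  [[-0.03,-0.34,0,-0.89,0],[0.01,-0.34,0,-0.89,0],[0.05,-0.34,0,-0.89,0],[0.08,-0.33,0,-0.89,0],[0.12,-0.32,0,-0.89,0]],
])

```text
time_s: 9.8
ee_pos: [520.7, 5.0, 112.4]
ee_rot: [180.0, -0.0, 36.2]
force: [0.5, -0.2, -0.5]
gripper_width: 15.9
gripper_force: 0.0
```

>>> send_rows([
  [[0.15,-0.3,0,-0.89,0],[0.18,-0.29,0,-0.89,0],[0.21,-0.27,0,-0.89,0],[0.24,-0.24,0,-0.89,0],[0.26,-0.21,0,-0.89,0]],
])

```text
time_s: 10.22
ee_pos: [509.4, 71.9, 112.3]
ee_rot: [180.0, -0.0, 66.8]
force: [1.2, 0.1, -0.0]
gripper_width: 0.0
gripper_force: 0.0
```

>>> send_rows([
  [[0.28,-0.19,0,-0.89,0],[0.3,-0.15,0,-0.89,0],[0.32,-0.12,0,-0.89,0]],
])

```text
time_s: 10.47
ee_pos: [502.5, 111.9, 112.3]
ee_rot: [180.0, -0.0, 85.2]
force: [-1.2, -0.5, -1.0]
gripper_width: 0.5
gripper_force: 0.0
```

Run:
```python
from h import *
f=grab("top");p=cv2.convertScaleAbs(f["pixels"][110:190,305:405,::-1],alpha=2)
cv2.imwrite("pics/t2.png",cv2.resize(p,None,fx=7,fy=7,interpolation=cv2.INTER_CUBIC))
# project expected flask outline (axis x=42) and sill marks
K=f["intrinsics"];T=np.linalg.inv(f["cam_to_world"])
for nm,(x,y,z) in dict(front=(12,-10,30),back=(72,-10,30),top=(42,-10,60),neckend=(42,65,30),tail=(42,-65,30)).items():
    w=c2w(x,y);c=T@np.r_[w,z,1];u=K@c[:3];u=u[:2]/u[2];print(nm,np.round((u-[305,110])*7))
P=pose(1.749,150,50); plan(P[0],P[1],40,P[2],20)
```

```text
front [341. 374.]
back [328. 231.]
top [341. 279.]
neckend [148. 315.]
tail [471. 293.]
now [502.1 113.8 112.3] rot [-1.7999e+02 -1.0000e-01  8.5390e+01] w 0.4 F [-0.5  1.7  0.1] t 10.52
[-0.02, -0.02, 0.45, 0.02]
[-0.02, -0.02, 0.45, 0.02]
[-0.02, -0.02, 0.45, 0.02]
[-0.02, -0.02, 0.45, 0.02]
```

View pics/t2.png

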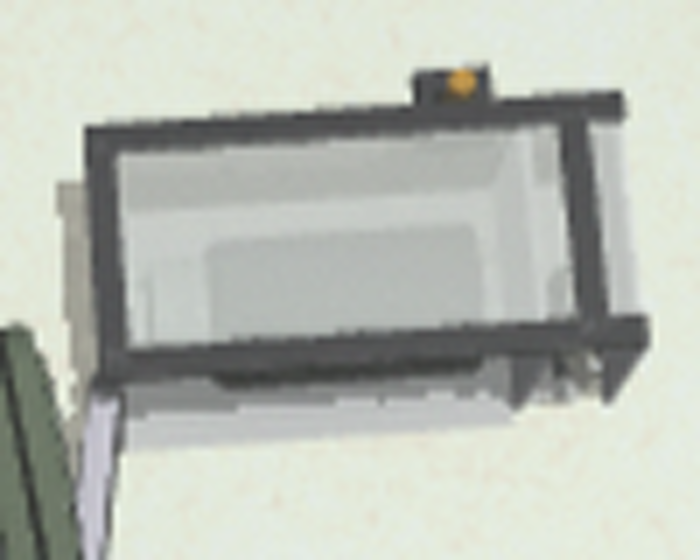

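The flask body spans v 230 to 385 and ends at u≈480. The cradle position (x = 42) predicts 231 to about 375 and a tail at 471, so it is seated and square. Now down beside the door and push.

>>> send_rows([
  [[-0.02,-0.02,0.45,0.02,0],[-0.02,-0.02,0.45,0.02,0],[-0.02,-0.02,0.45,0.02,0],[-0.02,-0.02,0.45,0.02,0]],
])

```text
time_s: 10.85
ee_pos: [499.3, 108.1, 39.7]
ee_rot: [179.9, -0.0, 84.2]
force: [-0.1, 0.4, 0.8]
gripper_width: 0.7
gripper_force: 0.0
```

```bash
cat >> h.py <<'E'
def arc(phi_end,n,along=150,off=22):
    s=env.state(); p=np.array(s["ee_pos"])[:2]; a=s["ee_rot"][2]; r=p-H
    print("now",np.round(p,1),round(s["ee_pos"][2],1),round(a,1),"F",np.round(s["force"],1),"t",round(s["time_s"],2))
    # polar angle of the TCP about the hinge -> door angle it would press to
    R=np.hypot(along,off); base=np.arctan2(off,along); th=np.arctan2(r[1],r[0])
    phi0=(-np.radians(84.9)-th-base)%(2*np.pi); print("phi by tool",round(phi0,3),"radius",round(np.hypot(*r),1),"want",round(R,1))
    cp,ca=p,a
    for ph in np.linspace(phi0,phi_end,n+1)[1:]:
        q=pose(ph,along,off); d=np.array(q[:2])-cp; dy=(q[2]-ca+180)%360-180
        c,s_=np.cos(np.radians(ca)),np.sin(np.radians(ca))
        print(np.round([(d@[c,s_])/40,(d@[s_,-c])/40,0,-np.radians(dy)/.12],2).tolist()); cp=np.array(q[:2]);ca=q[2]
E
python3 -c "
from h import *
arc(1.35,10)"
```

```text
now [499.3 108.1] 39.7 84.2 F [-0.1  0.4  0.8] t 10.85
phi by tool 1.913 radius 157.0 want 151.6
[-0.25, 0.07, 0.0, 0.79]
[-0.21, -0.03, 0.0, -0.47]
[-0.21, -0.03, 0.0, -0.47]
[-0.21, -0.03, 0.0, -0.47]
[-0.21, -0.03, 0.0, -0.47]
[-0.21, -0.03, 0.0, -0.47]
[-0.21, -0.03, 0.0, -0.47]
[-0.21, -0.03, 0.0, -0.47]
[-0.21, -0.03, 0.0, -0.47]
[-0.21, -0.03, 0.0, -0.47]
```

>>> send_rows([
  [[-0.15,0,0,-0.1,0],[-0.15,0,0,-0.1,0],[-0.15,0,0,0,0],[-0.15,0,0,0,0],[-0.15,-0.02,0,-0.2,0]],
])

```text
time_s: 11.27
ee_pos: [497.0, 77.8, 41.6]
ee_rot: [179.8, -0.0, 87.0]
force: [0.2, 1.2, 0.2]
gripper_width: 0.6
gripper_force: 0.2
```

>>> send_rows([
  [[-0.21,-0.03,0,-0.47,0],[-0.21,-0.03,0,-0.47,0],[-0.21,-0.03,0,-0.47,0],[-0.21,-0.03,0,-0.47,0],[-0.21,-0.03,0,-0.47,0]],
])

```text
time_s: 11.68
ee_pos: [493.2, 35.5, 41.6]
ee_rot: [179.8, 0.0, 103.3]
force: [-0.1, 0.1, -0.5]
gripper_width: 0.5
gripper_force: 0.3
```

```bash
cat >> h.py <<'E'
def door(n="scene"):
    W=pts(grab(n)); C=W[...,:2]-H; r=np.hypot(C[...,0],C[...,1])
    m=(W[...,2]>79)&(W[...,2]<89)&(r>15)&(r<215)&((W[...,:2]-CO)@CX<-3)
    P=C[m]; th=(-np.radians(84.9)-np.arctan2(P[:,1],P[:,0])+.3)%(2*np.pi)-.3
    print("door",m.sum(),np.round(np.percentile(th,[10,50,90]),3))
E
python3 -c "
from h import *
arc(0.9,8); door(); door('top')"
```

```text
now [493.2  35.5] 41.6 103.3 F [-0.1  0.1 -0.5] t 11.68
phi by tool 1.437 radius 151.2 want 151.6
[-0.25, -0.04, 0.0, -0.48]
[-0.25, -0.03, 0.0, -0.56]
[-0.25, -0.03, 0.0, -0.56]
[-0.25, -0.03, 0.0, -0.56]
[-0.25, -0.03, 0.0, -0.56]
[-0.25, -0.03, 0.0, -0.56]
[-0.25, -0.03, 0.0, -0.56]
[-0.25, -0.03, 0.0, -0.56]
door 283 [1.288 1.394 1.462]
door 42 [1.205 1.368 1.571]
```

The door follows the tool (about 1.4 rad). Carrying on along the arc.

>>> send_rows([
  [[-0.25,-0.04,0,-0.48,0],[-0.25,-0.03,0,-0.56,0],[-0.25,-0.03,0,-0.56,0],[-0.25,-0.03,0,-0.56,0],[-0.25,-0.03,0,-0.56,0]],
])

```text
time_s: 12.2
ee_pos: [504.2, -12.8, 41.1]
ee_rot: [179.9, 0.0, 122.0]
force: [0.4, 1.3, -0.7]
gripper_width: 0.3
gripper_force: 0.3
```

>>> send_rows([
  [[-0.25,-0.03,0,-0.56,0],[-0.25,-0.03,0,-0.56,0],[-0.25,-0.03,0,-0.56,0],[-0.25,-0.03,0,-0.56,0],[-0.25,-0.03,0,-0.56,0]],
])

```text
time_s: 12.62
ee_pos: [531.3, -55.0, 41.0]
ee_rot: [180.0, 0.0, 141.2]
force: [-0.9, 0.5, 0.9]
gripper_width: 0.6
gripper_force: 0.2
```

```bash
python3 -c "
from h import *
arc(0.22,10); door()"
```

```text
now [531.3 -55. ] 41.0 141.2 F [-0.9  0.5  0.9] t 12.62
phi by tool 0.778 radius 152.1 want 151.6
[-0.21, -0.02, 0.0, -0.36]
[-0.21, -0.02, 0.0, -0.47]
[-0.21, -0.02, 0.0, -0.47]
[-0.21, -0.02, 0.0, -0.47]
[-0.21, -0.02, 0.0, -0.47]
[-0.21, -0.02, 0.0, -0.47]
[-0.21, -0.02, 0.0, -0.47]
[-0.21, -0.02, 0.0, -0.47]
[-0.21, -0.02, 0.0, -0.47]
[-0.21, -0.02, 0.0, -0.47]
door 315 [0.664 0.748 0.809]
```

>>> send_rows([
  [[-0.21,-0.02,0,-0.36,0],[-0.21,-0.02,0,-0.47,0],[-0.21,-0.02,0,-0.47,0],[-0.21,-0.02,0,-0.47,0],[-0.21,-0.02,0,-0.47,0]],
])

```text
time_s: 13.08
ee_pos: [563.9, -80.7, 40.8]
ee_rot: [180.0, -0.0, 156.5]
force: [0.1, -0.4, -0.3]
gripper_width: 0.4
gripper_force: 0.3
```

>>> send_rows([
  [[-0.21,-0.02,0,-0.47,0],[-0.21,-0.02,0,-0.47,0],[-0.21,-0.02,0,-0.47,0],[-0.15,-0.02,0,-0.33,0],[-0.1,-0.01,0,-0.25,0]],
])

```text
time_s: 13.5
ee_pos: [596.9, -95.1, 40.8]
ee_rot: [180.0, 0.1, 170.2]
force: [0.5, -0.9, -0.3]
gripper_width: 0.5
gripper_force: 0.1
```

```bash
python3 -c "
from h import *
arc(0.0,8); door()"
```

```text
now [596.9 -95.1] 40.8 170.2 F [ 0.5 -0.9 -0.3] t 13.5
phi by tool 0.263 radius 149.9 want 151.6
[-0.12, -0.06, 0.0, -0.25]
[-0.12, -0.02, 0.0, -0.27]
[-0.12, -0.02, 0.0, -0.27]
[-0.12, -0.02, 0.0, -0.27]
[-0.12, -0.02, 0.0, -0.27]
[-0.12, -0.02, 0.0, -0.27]
[-0.12, -0.02, 0.0, -0.27]
[-0.12, -0.02, 0.0, -0.27]
door 272 [0.184 0.24  0.299]
```

>>> send_rows([
  [[-0.1,-0.04,0,-0.22,0],[-0.1,-0.02,0,-0.22,0],[-0.1,-0.02,0,-0.22,0],[-0.06,-0.01,0,-0.14,0],[-0.06,-0.01,0,-0.14,0]],
])

```text
time_s: 13.97
ee_pos: [611.6, -100.8, 40.6]
ee_rot: [180.0, -0.1, 176.7]
force: [-3.6, 1.4, 4.2]
gripper_width: 0.3
gripper_force: 2.0
```

>>> send_rows([
  [[-0.06,-0.01,0,-0.14,0],[-0.06,-0.01,0,-0.14,0],[-0.06,-0.01,0,-0.14,0]],
])

```text
time_s: 14.22
ee_pos: [618.0, -102.3, 40.4]
ee_rot: [180.0, -0.2, 179.6]
force: [-5.9, 2.8, 4.5]
gripper_width: 0.9
gripper_force: 3.1
```

```bash
python3 -c "
from h import *
arc(0.0,8); door()"
```

```text
now [ 618.  -102.3] 40.4 179.6 F [-5.9  2.8  4.5] t 14.22
phi by tool 0.116 radius 151.7 want 151.6
[-0.05, -0.01, 0.0, 0.05]
[-0.05, -0.01, 0.0, -0.12]
[-0.05, -0.01, 0.0, -0.12]
[-0.05, -0.01, 0.0, -0.12]
[-0.05, -0.01, 0.0, -0.12]
[-0.05, -0.01, 0.0, -0.12]
[-0.05, -0.01, 0.0, -0.12]
[-0.05, -0.01, 0.0, -0.12]
door 174 [0.035 0.085 0.155]
```

The catch is resisting at about 6 N. Small steps from here, watching the force.

>>> send_rows([
  [[-0.05,-0.01,0,0,0],[-0.05,-0.01,0,-0.1,0],[-0.05,-0.01,0,-0.1,0]],
])

```text
time_s: 14.52
ee_pos: [623.1, -103.0, 40.2]
ee_rot: [179.9, -0.3, -179.0]
force: [-7.7, 2.1, 6.1]
gripper_width: 0.5
gripper_force: 3.8
```

>>> send_rows([
  [[-0.05,-0.01,0,-0.1,0],[-0.05,-0.01,0,-0.1,0]],
])

```text
time_s: 14.68
ee_pos: [629.2, -104.2, 40.2]
ee_rot: [180.0, -0.0, -177.6]
force: [0.9, -0.6, 0.1]
gripper_width: 0.4
gripper_force: 0.0
```

```bash
python3 -c "
from h import *
arc(0.0,4); door()"
```

```text
now [ 629.2 -104.2] 40.2 -177.6 F [ 0.9 -0.6  0.1] t 14.68
phi by tool 0.041 radius 152.1 want 151.6
[-0.04, 0.01, 0.0, -0.14]
[-0.04, -0.01, 0.0, -0.09]
[-0.04, -0.01, 0.0, -0.09]
[-0.04, -0.01, 0.0, -0.09]
door 126 [-0.023  0.008  0.047]
```

The force dropped away, so it probably clicked. I'll press on gently until I feel the stop, to make sure.

>>> send_rows([
  [[-0.04,0,0,-0.1,0],[-0.03,0,0,-0.05,0]],
])

```text
time_s: 14.9
ee_pos: [630.9, -104.9, 40.4]
ee_rot: [-180.0, -0.2, -176.5]
force: [-8.5, -2.3, 5.5]
gripper_width: 0.5
gripper_force: 4.1
```

>>> send_rows([
  [[-0.03,0,0,-0.05,0],[-0.03,0,0,0,0]],
])

```text
time_s: 15.07
ee_pos: [630.8, -105.0, 40.4]
ee_rot: [-180.0, -0.5, -176.2]
force: [-13.6, -3.3, 9.6]
gripper_width: 0.4
gripper_force: 7.2
```

That is a firm stop: the force rises with no travel. Back off and check that the door stays.

>>> send_rows([
  [[0.1,0,0,0,0],[0.3,0,0,0,0],[0.6,0,0,0,0],[0.9,0,0,0,0],[0.9,0,-0.3,0,0]],
])

```text
time_s: 15.48
ee_pos: [521.7, -111.4, 50.6]
ee_rot: [180.0, -0.1, -176.2]
force: [-0.7, -1.1, 0.4]
gripper_width: 0.2
gripper_force: 0.0
```

>>> send_rows([
  [[0.8,0,-0.6,0,0],[0.8,0,-0.6,0,0],[0,0,0,0,0],[0,0,0,0,0]],
])

```text
time_s: 15.82
ee_pos: [459.9, -116.2, 102.0]
ee_rot: [-179.9, 0.3, -176.3]
force: [0.6, -0.5, -0.2]
gripper_width: 1.0
gripper_force: 0.0
```

Run:
```python
from h import *
door();door()
f=grab("scene");W=pts(f);C=W[...,:2]-H
# slope of the door's outer top edge along its length, vs chamber y
c=np.dstack([(W[...,:2]-CO)@CX,(W[...,:2]-CO)@CYv]); F=[]
for y in range(-90,60,6):
    m=(abs(c[...,1]-y)<4)&(W[...,2]>15)&(W[...,2]<89)&(c[...,0]>-40)&(c[...,0]<30)
    if m.sum()>3: F.append((y,np.percentile(c[...,0][m],5)))
F=np.array(F);print(np.polyfit(F[:,0],F[:,1],1),F[::4].round(1).tolist())
p=f["pixels"]; cv2.imwrite("pics/s5.png",cv2.resize(p[150:300,270:430,::-1],None,fx=4,fy=4,interpolation=cv2.INTER_CUBIC))
t=grab("top")["pixels"][110:190,305:405,::-1]; cv2.imwrite("pics/t3.png",cv2.resize(cv2.convertScaleAbs(t,alpha=2),None,fx=7,fy=7,interpolation=cv2.INTER_CUBIC))
```

```text
door 274 [-0.016  0.028  0.085]
door 270 [-0.015  0.028  0.09 ]
[  0.0308224  -11.17038065] [[-90.0, -13.6], [-66.0, -14.0], [-42.0, -11.2], [-18.0, -10.8], [6.0, -9.3], [30.0, -11.6], [54.0, -8.3]]
```

View pics/t3.png

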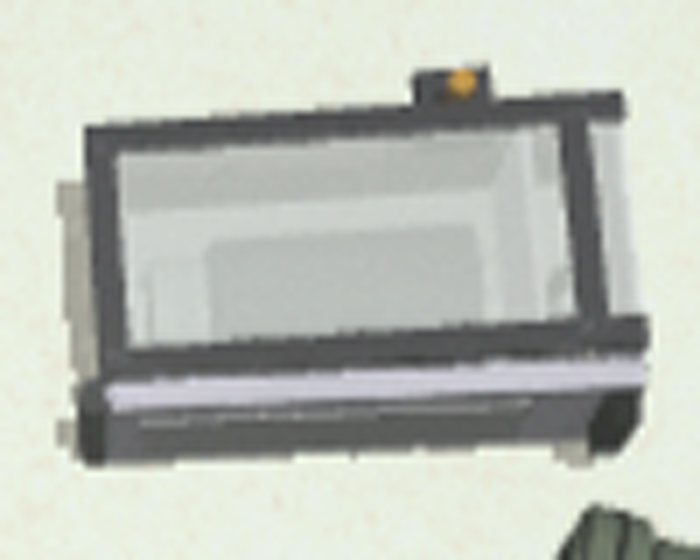

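The door lies along the chamber front (lilac edge from (105,405) to (645,372), parallel to the frame), and the flask is still in its cradle. I'll measure the door angle more finely against the frame.

Run:
```python
from h import *
f=grab("top");g=cv2.cvtColor(f["pixels"],cv2.COLOR_RGB2GRAY).astype(float);K=f["intrinsics"];T=f["cam_to_world"]
def ray(u,v,z):
    d=T[:3,:3]@np.linalg.inv(K)@[u,v,1]; o=T[:3,3]; return (o+d*(z-o[2])/d[2])[:2]
A=[];B=[];C=[];G=[]
for u in range(325,390):
    col=g[150:180,u]; gr=np.diff(col); i=np.argmax(gr); j=i+1+np.argmin(gr[i+1:i+6])
    sub=lambda k:150+k+.5+(0 if k<1 or k>len(gr)-2 else .5*(abs(gr[k-1])-abs(gr[k+1]))/(abs(gr[k-1])-2*abs(gr[k])+abs(gr[k+1])+1e-9))
    A.append(ray(u,sub(i),85));B.append(ray(u,sub(j),85))
    c2=g[118:140,u];h=np.diff(c2);k=np.argmin(h);C.append(ray(u,118+k+.5+.5*(abs(h[k-1])-abs(h[k+1]))/(abs(h[k-1])-2*abs(h[k])+abs(h[k+1])+1e-9),86))
def ang(E):
    l=cv2.fitLine(np.float32(E),cv2.DIST_HUBER,0,.01,.01).ravel();return np.arctan2(-l[0]*np.sign(l[1]),abs(l[1])),l[2:]
for n,E in(("door inner",A),("door outer",B),("frame back",C)): print(n,ang(E))
print(env.state()["time_s"])
```

```text
door inner (np.float32(0.073306635), array([656.0215 , -54.86906], dtype=float32))
door outer (np.float32(0.06726512), array([644.8349 , -54.77532], dtype=float32))
frame back (np.float32(0.088295065), array([761.0603  , -36.769733], dtype=float32))
16.0667
```

The door measures about 0.018 rad (0.015 to 0.021) and stays put without contact, so it is on its catch. Handing in.

```bash
python3 -c "
from h import *
print(env.job_done())"
```

```text
the job is handed in; nothing more can be done
None
```

The flask lies in the cradle behind the sill and the door stays shut on its catch by itself, at about 0.018 rad from the last image; the job is handed in, and no verdict was returned.

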